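# Open the radio's battery door at the driveway clear-out

### The job

The batteries must come out of the orange radio before it goes to the donation pile. Press its yellow release tab so that the battery door springs ajar, then swing the door open by its white pull and leave it standing about upright or further back. The blue lantern has the same kind of door; leave that one shut.

Things in the scene. Friction and masses are not known exactly. Their poses are not given: they have to be found in the camera images.
- radio: Orange radio lying on its face, 230 x 130 x 75 mm; stands firmly. Origin: centre of its underside, on the table; x along it, z up. On its upper side, centred on y = 0: yellow tab, x -104 to -57 mm, over a step 56 mm high; white pull -51 to -9; grey door -10 to 58 (78 wide). Hinge line: parallel to y at x = 60, 73 mm above the table. Black carry handle at the +x end.
- radio_tab_top (a point): Where to press the radio's yellow release tab (47 x 32 mm), straight down: middle of its ribbed outer part, at x = -90 mm, 80 mm above the table.
- radio_tab (a joint): Angle of that tab, a sprung rocker, rad: 0 at rest, grows as its outer end is pressed down, stop at 0.25. It lets the door go at about 0.18 (8 mm of travel at the pressing point), needing only 1 to 3 N; the stop is hard, 11 mm down. It springs back when let go.
- radio_pull (a point): Where to hold the door's white pull, a flat tongue 28 mm wide (along the radio's y), 8 mm thick, 42 mm long: on its centre line, mid thickness, 11 mm from its tip and 100 mm from the hinge line. Moves with the door. Shut: at x = -40 mm, 74 mm above the table, tip under the tab's lip.
- radio_door (a joint): Angle of the radio's battery door, rad: 0 shut and flush, grows as the pull rises and swings over towards the hinge (radio's +x), stop at 1.75. Latched, it cannot be lifted. Once the tab is pressed, a spring pops it up by itself to about 0.4. The hinge is stiff (0.05 N m): the door stays wherever it is left.
- lantern_door (a joint): Angle of the blue lantern's battery door, rad: 0 shut, where it must stay. Lantern: as big as the radio, with the same yellow tab, grey door and white pull, and a round black lamp at one end.

How it is judged (in metres and radians):
On the way:
1. the radio's release tab is pressed in (value of joint radio_tab above 0.12 rad), for 0.02 s.
At the end, for the whole second after the job is handed in: The radio's battery door stands open by more than 1.15 rad (66 degrees) and is at rest, and the lantern's door is shut (below 0.06 rad) (value of joint radio_door above 1.15 rad and velocity of joint radio_door between -0.1 and 0.1 rad/s and value of joint lantern_door below 0.06 rad); the robot touches nothing.
It fails at once if the lantern's battery door is opened (value of joint lantern_door above 0.1 rad).
It also fails if it takes over 48 s, if anything falls off the work surface, if the arm or the gripper's body presses on something with over 40 N, if the wrist force passes 120 N, or if a joint passes its speed limit or range.

### The arm

A 6-joint arm with a two-finger parallel gripper is mounted at the origin on the work surface. World frame = base frame: x ahead of the robot, y to its left, z up, the work surface at z = 0. Lengths are in mm, angles in rad, forces in N, time in s.
With the tool pointing down it reaches from about 350 to 975 mm from the base axis. Payload 7.1 kg.
Tool frame: the origin (TCP) lies midway between the tips of the shut fingers; the grasp point (between the pads) lies 19 mm behind it (ctrl.grasp_offset is the distance from the TCP to the grasp point, in mm); z points along the fingers, y is the line along which they close (so a half turn about z gives the same grasp; the last joint's range is limited). The gripper opens to 88 mm and grips with 3 to 60 N. Pads are 20 mm wide; open, the fingers measure 115 mm over their backs; the gripper's body (75 mm by 178 mm) begins 61 mm behind the grasp point.
Start: joints at [-1.318, 0.423, 1.63, -0, 1.089, -0.019], TCP at [167.81, -602.034, 222.675] pointing down, gripper open.
Joint ranges: [-3, 3], [-0.9, 2.11], [0.09, 2.58], [-1.31, 4.45], [0.11, 2.69], [-2.54, 2.54]. Speed limits (rad/s): [2.39, 2.39, 3.01, 3.14, 3.14, 3.14].

### API

Orientations are given as a rotation vector (axis times angle).
In Python, from workcell import ctrl gives the robot as it stands. The module is installed in compiled form; this text tells all that it offers.
- The arm moves only by the tool servo_tool, never from a script. Its argument "rows" is a list of rows, each a list of 7 numbers: the turn, a rotation vector about the tool's x, y, z as a fraction of full scale, then the shift along the tool's x, y, z as a fraction of full scale, then the finger opening in mm, from 0 to 87.8. A call has 1 to 10 rows; each row is the pose to reach, as a shift and turn from the pose commanded when the call began, along the tool's axes at that moment; what a row does not reach only later rows make up. Full scale, the value 1, is 20 cm for a shift and 1.5 rad for a turn. A row lasts 1/8 s, in which the tool goes at most 62.5 mm and 10.7 degrees, less where a joint would pass 70% of its speed; a pose out of reach is approached as far as the arm can. A call with a number of a shift or a turn outside -1 to 1 is refused whole. A call with a gripper value outside its range is refused whole. The fingers move at their own pace and stop on an object; the grip force is fixed at half the most. Time passes only in rows, so rows that repeat a pose let the fingers close. It gives the time, the measured TCP pose, the force, the opening and the grip force at its end, in the units of the state.
- ctrl.get_obs(): the state, without advancing time (a new reading comes with each control period).
- ctrl.get_image(name): name is "scene" or "top" or "wrist"; returns (picture, depth): 480x640x3 uint8, red, green, blue; 480x640 float32, mm along the optical axis (not along the pixel's ray), 0 where there is no reading.
- ctrl.camera_info(name): a dict with "intrinsics" (3x3 intrinsics, pixels), "k1" (the pictures are not rectified: a ray, as slopes to the right and down, at radius r is drawn at 1 + k1 r^2 times it, then the intrinsics apply), "R" (3x3) and "t" (3): a world point X has camera coordinates R X + t. Camera axes: x right, y down, z forward; pixel columns grow to the right and rows downward; lengths in mm; the calibration is good to about 2 mm. A picture is of the moment at which its call begins: read the wrist's pose just before it. camera_info takes no time and is no camera call; for the wrist camera it gives the pose at the moment of the call.
- ctrl.close_job(): hands the job in; it is judged then, once.
The state is a dict: "t": time; "qpos": joint angles; "qvel": joint speeds; "joint_torque": joint torques, N m; "ee_pos": TCP position; "orientation": TCP orientation; "ft_force": force on the tool from outside, world axes, zero at the start; "moment": the same for the moment, N m; "width": finger opening in mm; "grasp_force": force on a finger pad.
Only numpy, scipy, OpenCV 4.12 (cv2) and the standard library are available. Lean on these libraries where they do the work, as an engineer would, in place of code of your own. Each camera call takes 0.05 s, during which the arm holds its last target. There are 200 camera calls.

## Working session

There is one attempt and no reset: what is moved stays moved. The work goes in short steps, Python scripts to look and compute and a tool call to move; the robot and the scene stay as the last step left them, time stands still between calls to the robot, and variables do not carry over. Pictures are saved under pics/ and viewed, at most 10 in all, crops included, and the job is handed in when it is done.

Besides the shell and the picture viewer there is one more tool, called after "Call:" by a JSON object that holds its "name" and its "arguments", one argument or row to a line. servo_tool: Moves the arm, as the interface text tells. Its arguments: {"type":"object","properties":{"rows":{"type":"array","items":{"type":"array","items":{"type":"number"}}}},"required":["rows"]}

```bash
mkdir -p pics
cat > h.py <<'E'
import numpy as np, cv2
from scipy.spatial.transform import Rotation as Ro
from workcell import ctrl
def snap(n,f):
    info=ctrl.camera_info(n); im,d=ctrl.get_image(n)
    cv2.imwrite(f'pics/{f}.png',im[:,:,::-1]); np.savez(f'pics/{f}.npz',im=im,d=d,K=info['intrinsics'],k1=info['k1'],R=info['R'],t=info['t'])
def world(f,u,v,z=None):
    s=np.load(f'pics/{f}.npz'); K,R,t=s['K'],s['R'],s['t']
    p=cv2.undistortPoints(np.array([[[u,v]]],float),K,np.array([float(s['k1']),0,0,0]))[0,0]
    # model: drawn = (1+k1 r^2)*ray
    ray=np.array([p[0],p[1],1]); c=-R.T@t; w=R.T@ray
    if z is None:
        d=s['d'][int(round(v)),int(round(u))]; return c+w*d
    return c+w*(z-c[2])/w[2]
E
python3 - <<'E'
from h import *
snap('top','top0'); snap('scene','sc0')
o=ctrl.get_obs(); print(o['t'],o['ee_pos'],o['orientation'],ctrl.grasp_offset,Ro.from_rotvec(o['orientation']).as_matrix().round(3))
E
```

```text
0.1 [ 167.68907306 -601.56545276  221.99455505] [-3.11130425e+00 -4.25426929e-01  2.43842876e-04] 18.700000000000003 [[ 0.963  0.268 -0.   ]
 [ 0.268 -0.963  0.001]
 [ 0.    -0.001 -1.   ]]
```

View pics/top0.png

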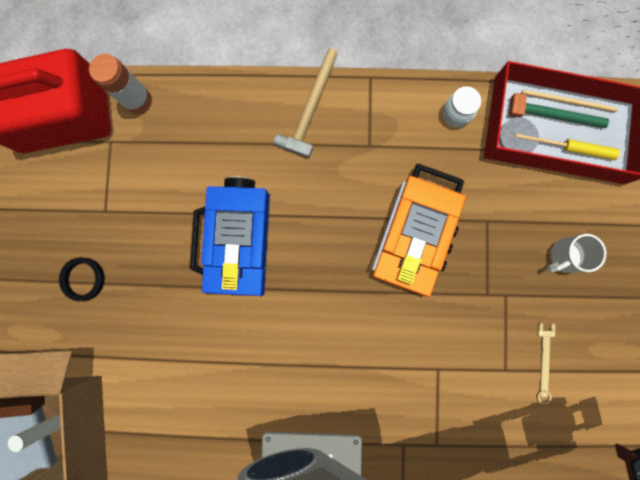

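View pics/sc0.png

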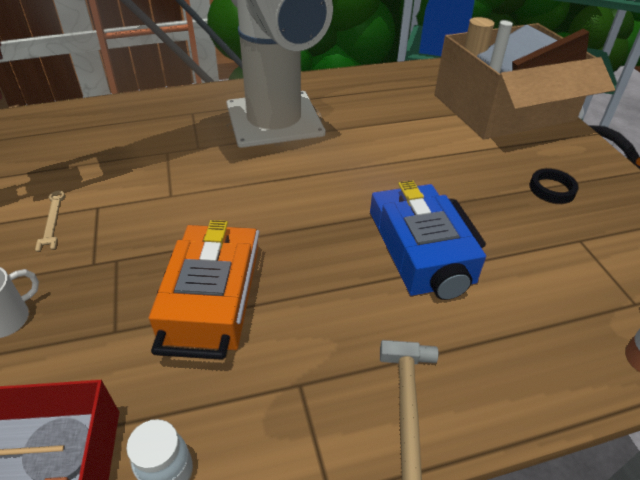

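The top view shows the radio with its tab near (409,270) and its door near (426,222). The lantern is at (235,240). I'll enlarge the radio.

Run:
```python
from h import *
im=cv2.imread('pics/top0.png'); cv2.imwrite('pics/c0.png',cv2.resize(im[160:300,360:480],None,fx=4,fy=4,interpolation=cv2.INTER_CUBIC))
```

```text
(no output)
```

View pics/c0.png

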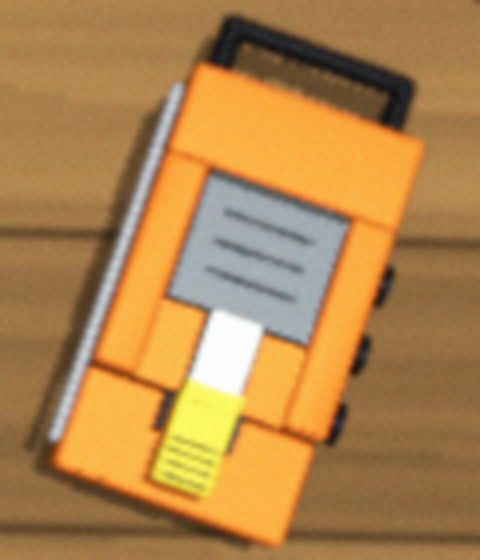

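In the enlarged crop the grey door's corners are at (210,172), (350,215), (308,343) and (167,300). The tab's outer end runs from (150,483) to (212,497), and the white pull is centred near (228,350).

```bash
cat >> h.py <<'E'
def frame():
    P=lambda u,v,z:world('top0',360+(u+.5)/4-.5,160+(v+.5)/4-.5,z)[:2]
    pts=[((210,172),58,39,75),((350,215),58,-39,75),((308,343),-10,-39,75),((167,300),-10,39,75),((150,483),-104,16,80),((212,497),-104,-16,80)]
    W=np.array([P(*p[0],p[3]) for p in pts]); L=np.array([[p[1],p[2]] for p in pts],float)
    Lc,Wc=L-L.mean(0),W-W.mean(0); H=Lc.T@Wc; a=np.arctan2(H[0,1]-H[1,0],H[0,0]+H[1,1])
    R=np.array([[np.cos(a),-np.sin(a)],[np.sin(a),np.cos(a)]]); o=W.mean(0)-R@L.mean(0)
    return a,R,o,W-(L@R.T+o)
E
python3 - <<'E'
from h import *
a,R,o,res=frame(); print(a,o,res.round(1))
for x in(-90,-40,60):print(x,R@[x,0]+o)
for u,v in((424.6,224.3),(403,278)): print(world('top0',u,v))
oo=ctrl.get_obs();print(oo['t'])
E
```

```text
-0.3058395624328198 [ 546.86372961 -220.90742846] [[ 1.2 -1.3]
 [ 3.7 -1.6]
 [-0.1 -0. ]
 [-2.8  0.3]
 [-2.6  2.2]
 [ 0.6  0.3]]
-90 [ 461.04022447 -193.80897896]
-40 [ 508.71994954 -208.86367312]
60 [ 604.0793997  -238.97306146]
[ 569.44157077 -229.23744301   75.44891573]
[ 455.16106881 -184.37997989   79.34827285]
0.1
```

Call:
{"name": "servo_tool", "arguments": {
  "rows": [
    [0,0,0,0.98,-0.785,0,0],
    [0,0,0,0.98,-0.785,0,0],
    [0,0,0,0.98,-0.785,0,0],
    [0,0,0,0.98,-0.785,0,0],
    [0,0,0,0.98,-0.785,0,0],
    [0,0,0,0.98,-0.785,0,0]
  ]
}}

```text
t: 0.85
ee_pos: [314.6, -398.4, 222.7]
orientation: [3.112, 0.427, -0.0]
ft_force: [0.0, -0.1, -0.1]
width: 31.2
grasp_force: 0.0
```

Call:
{"name": "servo_tool", "arguments": {
  "rows": [
    [0,0,0.385,0.98,-0.785,0,0],
    [0,0,0.385,0.98,-0.785,0,0],
    [0,0,0.385,0.98,-0.785,0,0],
    [0,0,0.385,0.98,-0.785,0.2,0],
    [0,0,0.385,0.98,-0.785,0.35,0],
    [0,0,0.385,0.98,-0.785,0.35,0],
    [0,0,0.385,0.98,-0.785,0.35,0]
  ]
}}

```text
t: 1.72
ee_pos: [461.1, -196.0, 153.2]
orientation: [3.104, -0.48, 0.0]
ft_force: [0.2, 0.1, 0.4]
width: 0.3
grasp_force: 0.0
```

```bash
cat >> h.py <<'E'
def to(x,z):
    """shift in tool units from here to radio-frame (x,0,z)"""
    a,R,o,_=frame(); ob=ctrl.get_obs(); T=Ro.from_rotvec(ob['orientation']).as_matrix()
    g=np.r_[R@[x,0]+o,z]; d=g-ob['ee_pos']; print('t',ob['t'],'pos',ob['ee_pos'].round(1),'d tool/200',(T.T@d/200).round(3),'F',ob['ft_force'].round(1),'w',ob['width'],ob['grasp_force'])
    rx=np.r_[R@[1,0],0]; print('tool x.radio x',(T[:,0]@rx).round(3),'tool z',T[:,2].round(3),'yaw err',np.arctan2(T[:,1]@rx,T[:,0]@rx).round(3))
    l=R.T@(ob['ee_pos'][:2]-o); print('local',l.round(1))
E
python3 - <<'E'
from h import *
snap('wrist','w1'); to(-90,85)
E
```

```text
t 1.775 pos [ 461.4 -196.3  153.8] d tool/200 [-0.006 -0.011  0.344] F [-0.1 -0.7 -0.3] w 0.8677175939856226 0.0
tool x.radio x 1.0 tool z [ 0.001 -0.001 -1.   ] yaw err -0.002
local [-89.   -2.2]
```

View pics/w1.png

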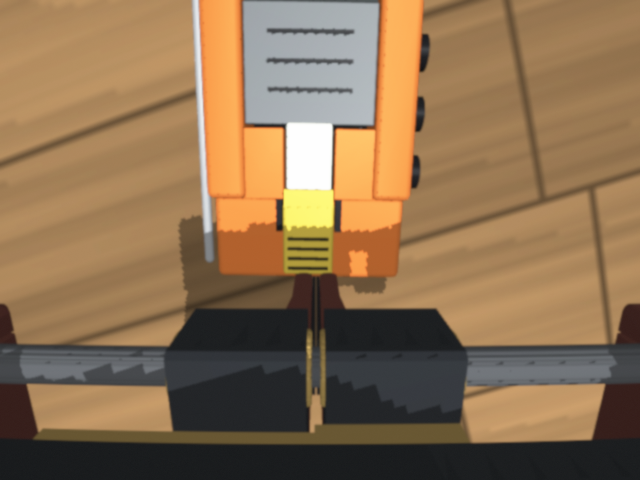

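The wrist view shows the tab's ribs centred at about (309,250), the white pull at (309,155), and the fingers in line with the radio. I'll check those two points against the frame.

Run:
```python
from h import *
a,R,o,_=frame()
for u,v,z in((309,250,80),(309,275,80),(309,124,76),(243,124,75),(378,124,75)):
    p=world('w1',u,v,z); print(u,v,(R.T@(p[:2]-o)).round(1), world('w1',u,v).round(1)[2])
```

```text
309 250 [-87.6   2.1] 80.4
309 275 [-104.6    2.1] 158.2
309 124 [-9.9  1.7] 77.4
243 124 [-9.7 41.7] 71.7
378 124 [ -9.8 -40. ] 74.0
```

Call:
{"name": "servo_tool", "arguments": {
  "rows": [
    [0,0,0,-0.005,-0.015,0.2,0],
    [0,0,0,-0.005,-0.015,0.34,0],
    [0,0,0,-0.005,-0.015,0.36,0],
    [0,0,0,-0.005,-0.015,0.38,0],
    [0,0,0,-0.005,-0.015,0.4,0],
    [0,0,0,-0.005,-0.015,0.415,0],
    [0,0,0,-0.005,-0.015,0.418,0],
    [0,0,0,-0.005,-0.015,0.418,0]
  ]
}}

```text
t: 2.78
ee_pos: [460.9, -191.5, 71.0]
orientation: [3.104, -0.478, 0.0]
ft_force: [-9.8, 1.0, 22.3]
width: -0.2
grasp_force: 12.1
```

Run:
```python
from h import *
snap('wrist','w2'); to(-90,70)
```

```text
t 2.825 pos [ 460.9 -191.5   71. ] d tool/200 [0.004 0.011 0.005] F [-9.9 -0.3 22.3] w 0.3653197131947064 11.982476378325373
tool x.radio x 1.0 tool z [ 0.    -0.001 -1.   ] yaw err 0.001
local [-90.8   2.2]
```

View pics/w2.png

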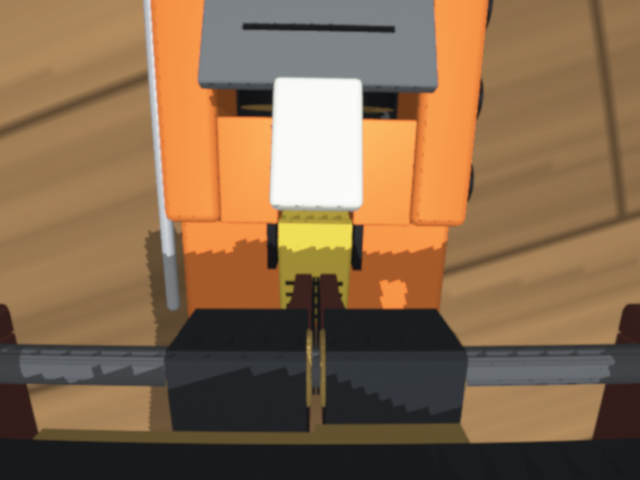

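The tab is at its stop and the door has popped up. The pull's tip is at (317,208) and its root at (317,80). I'll work out the door angle from depth.

Run:
```python
from h import *
a,R,o,_=frame()
for u,v in((317,195),(317,150),(317,100),(276,150),(358,150)):
    p=world('w2',u,v); l=R.T@(p[:2]-o); print(u,v,l.round(1),p[2].round(1), 'th',np.arctan2(p[2]-77,60-l[0]).round(3))
```

```text
317 195 [-36.8   1.9] 121.3 th 0.429
317 150 [-24.    1.9] 114.2 th 0.417
317 100 [-9.   1.9] 109.0 th 0.434
276 150 [-24.   14.2] 115.4 th 0.429
358 150 [-23.9 -10.3] 116.7 th 0.442
```

Call:
{"name": "servo_tool", "arguments": {
  "rows": [
    [0,0,0,0,0,-0.1,0],
    [0,0,0,0,0,-0.35,40],
    [0,0,0,0,0,-0.5,60],
    [0,0,0,0,0,-0.5,60]
  ]
}}

```text
t: 3.32
ee_pos: [463.3, -192.0, 171.9]
orientation: [3.103, -0.478, 0.011]
ft_force: [-0.8, 0.2, -0.5]
width: 26.8
grasp_force: 0.0
```

Run:
```python
from h import *
to(-32,93)
```

```text
t 3.325 pos [ 463.3 -192.   171.9] d tool/200 [0.279 0.012 0.396] F [-0.8  0.2 -0.5] w 26.843088178489417 0.0
tool x.radio x 1.0 tool z [ 0.006 -0.003 -1.   ] yaw err 0.0
local [-88.4   2.4]
```

Call:
{"name": "servo_tool", "arguments": {
  "rows": [
    [0,0,0,0.28,0,0,60],
    [0,0,0,0.28,0,0,60],
    [0,0,0,0.28,0,0.1,60],
    [0,0,0,0.28,0,0.25,60],
    [0,0,0,0.28,0,0.375,60],
    [0,0,0,0.28,0,0.375,60],
    [0,0,0,0.28,0,0.375,20],
    [0,0,0,0.28,0,0.375,20],
    [0,0,0,0.28,0,0.375,20],
    [0,0,0,0.28,0,0.375,20]
  ]
}}

```text
t: 4.58
ee_pos: [514.6, -208.5, 94.7]
orientation: [3.104, -0.478, 0.001]
ft_force: [-1.0, -3.3, 1.2]
width: 27.8
grasp_force: 30.0
```

Run:
```python
from h import *
to(-32,95)
for th in np.arange(.4,1.51,.1): print(th.round(1),((60-100*np.cos(th)+32)/200).round(3),(-(100*np.sin(th)-39)/200).round(3))
```

```text
t 4.575 pos [ 514.6 -208.5   94.7] d tool/200 [ 0.012  0.011 -0.002] F [-1.  -3.3  1.2] w 27.772081059319696 29.980737268924713
tool x.radio x 1.0 tool z [ 0.001 -0.001 -1.   ] yaw err 0.0
local [-34.5   2.1]
0.4 -0.001 0.0
0.5 0.021 -0.045
0.6 0.047 -0.087
0.7 0.078 -0.127
0.8 0.112 -0.164
0.9 0.149 -0.197
1.0 0.19 -0.226
1.1 0.233 -0.251
1.2 0.279 -0.271
1.3 0.326 -0.287
1.4 0.375 -0.298
1.5 0.425 -0.304
```

Call:
{"name": "servo_tool", "arguments": {
  "rows": [
    [0,0,0,0.022,0,-0.046,20],
    [0,0,0,0.048,0,-0.09,20],
    [0,0,0,0.08,0,-0.13,20],
    [0,0,0,0.115,0,-0.168,20],
    [0,0,0,0.153,0,-0.203,20],
    [0,0,0,0.195,0,-0.232,20],
    [0,0,0,0.24,0,-0.258,20],
    [0,0,0,0.287,0,-0.279,20],
    [0,0,0,0.335,0,-0.295,20],
    [0,0,0,0.36,0,-0.302,20]
  ]
}}

```text
t: 5.82
ee_pos: [581.6, -230.6, 154.3]
orientation: [3.104, -0.478, -0.006]
ft_force: [-5.9, -6.8, -2.9]
width: 27.7
grasp_force: 30.0
```

Call:
{"name": "servo_tool", "arguments": {
  "rows": [
    [0,0,0,0.03,0,-0.004,20],
    [0,0,0,0.05,0,-0.006,20],
    [0,0,0,0.05,0,-0.006,20]
  ]
}}

```text
t: 6.2
ee_pos: [591.3, -233.8, 155.8]
orientation: [3.103, -0.477, -0.005]
ft_force: [-4.5, -7.3, -1.1]
width: 27.9
grasp_force: 30.0
```

Run:
```python
from h import *
to(50,155); snap('scene','sc3')
im=cv2.imread('pics/sc3.png'); cv2.imwrite('pics/c3.png',cv2.resize(im[60:380,100:420],None,fx=1.8,fy=1.8))
```

```text
t 6.2 pos [ 591.3 -233.8  155.8] d tool/200 [0.019 0.006 0.004] F [-4.5 -7.3 -1.1] w 27.9189300098671 29.997574388980865
tool x.radio x 1.0 tool z [-0.003 -0.001 -1.   ] yaw err 0.001
local [46.3  1.1]
```

View pics/c3.png

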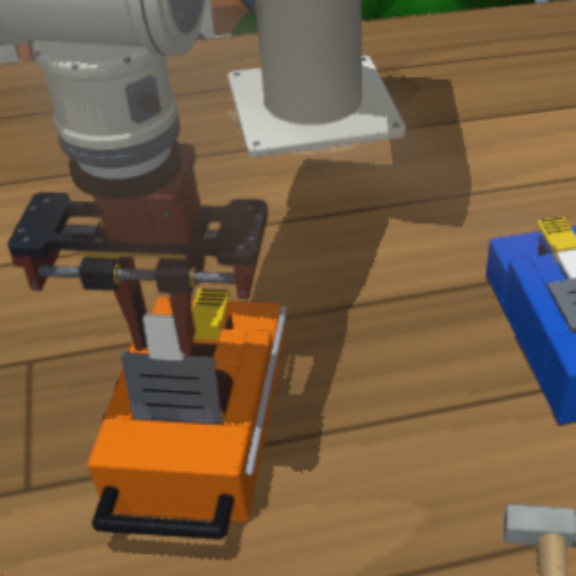

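The door stands nearly upright at about 1.43 rad, with the pull still gripped at (163,337). Next I release it and retreat upwards.

Call:
{"name": "servo_tool", "arguments": {
  "rows": [
    [0,0,0,0,0,0,70],
    [0,0,0,0,0,0,70],
    [0,0,0,0,0,0,70],
    [0,0,0,0,0,0,70],
    [0,0,0,0,0,-0.2,70],
    [0,0,0,0,0,-0.5,70],
    [0,0,0,-0.3,0,-0.7,70],
    [0,0,0,-0.6,0,-0.7,70],
    [0,0,0,-0.6,0,-0.7,70],
    [0,0,0,-0.6,0,-0.7,70]
  ]
}}

```text
t: 7.5
ee_pos: [478.7, -196.7, 296.3]
orientation: [3.105, -0.478, 0.003]
ft_force: [0.4, -0.3, 0.3]
width: 70.0
grasp_force: 0.0
```

Run:
```python
from h import *
to(0,200); snap('scene','sc4')
im=cv2.imread('pics/sc4.png'); cv2.imwrite('pics/c4.png',cv2.resize(im[60:380,100:520],None,fx=1.8,fy=1.8))
```

```text
t 7.5 pos [ 478.7 -196.7  296.3] d tool/200 [0.361 0.013 0.482] F [ 0.4 -0.3  0.3] w 70.00064968356095 0.0
tool x.radio x 1.0 tool z [ 0.002 -0.001 -1.   ] yaw err 0.0
local [-72.3   2.5]
```

View pics/c4.png

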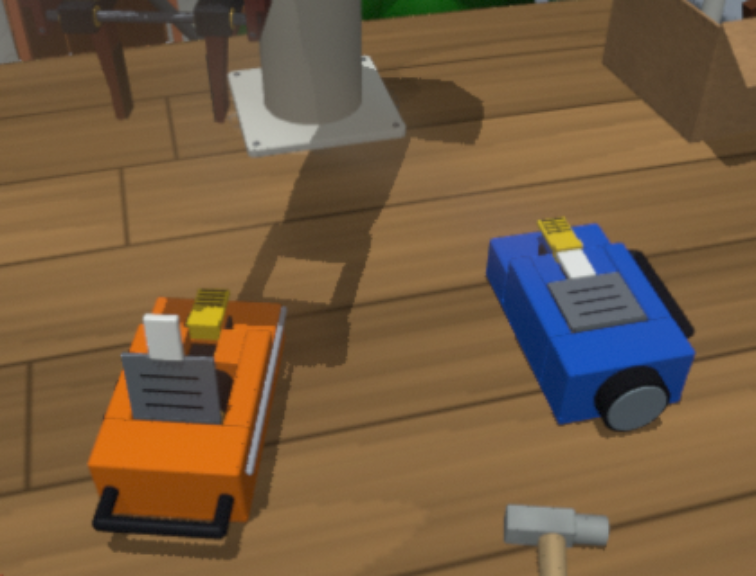

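The radio door stands upright (pull at about (163,337)), the lantern door is shut, and the gripper is clear of both. I'll hand it in.

```bash
python3 -c "
from workcell import ctrl
print(ctrl.close_job())"
```

```text
the job is handed in; nothing more can be done
None
```

I pressed the radio's release tab, swung its battery door to about 1.43 rad (82°), where it stayed after release, left the lantern's door shut, and handed the job in at about 7.5 s; no verdict came back.

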